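# Dock the cinema remotes and start charging

### The job

The film is over: put the red and the blue remote back into the docks of their own colour, each standing grey foot end down, fully home in its leaning pocket with the keys facing up. When both are in, press the yellow charge button on the console right down and let it spring back. Leave the mug, the drinks can and the disc case where they are.

Things in the scene. Friction and masses are not known exactly. Their poses are not given: they have to be found in the camera images.
- remote_red: loose red remote control, a dark grey bar 170 long x 46 wide x 22 mm thick, about 130 g, its last 40 mm at the head end red, white keys on its top face. Starts lying flat on the table, keys up. Origin: centre of its underside; x runs along it towards the red head end, y across its width, z out of the key face
- remote_blue: loose blue remote control, a dark grey bar 170 long x 46 wide x 22 mm thick, about 130 g, its last 40 mm at the head end blue, white keys on its top face. Starts lying flat on the table, keys up. Origin: centre of its underside; x runs along it towards the blue head end, y across its width, z out of the key face
- remote_red_foot (a point): point on the red remote: middle of the lower edge of its plain grey foot end (underside, 85 mm from the origin along -x)
- remote_red_head (a point): point on the red remote: middle of the lower edge of its red head end (underside, 85 mm from the origin along +x)
- remote_blue_foot (a point): point on the blue remote: middle of the lower edge of its plain grey foot end (underside, 85 mm from the origin along -x)
- remote_blue_head (a point): point on the blue remote: middle of the lower edge of its blue head end (underside, 85 mm from the origin along +x)
- dock_red: fixed dock on the console; red base plate and red front wall are its label. Origin: centre of its underside, on the console's top; x to the back of the console, z up. Leaning pocket: 52 mm wide, 30 mm from back to front wall, 45 mm deep, walls 6 mm, open at its upper end; above it only a 24 mm wide backrest runs on, to 126 mm from the pocket floor
- dock_blue: fixed dock on the console; blue base plate and blue front wall are its label. Origin: centre of its underside, on the console's top; x to the back of the console, z up. Leaning pocket: 52 mm wide, 30 mm from back to front wall, 45 mm deep, walls 6 mm, open at its upper end; above it only a 24 mm wide backrest runs on, to 126 mm from the pocket floor
- dock_green: fixed dock on the console; green base plate and green front wall are its label; it stays empty. Origin: centre of its underside, on the console's top; x to the back of the console, z up. Leaning pocket: 52 mm wide, 30 mm from back to front wall, 45 mm deep, walls 6 mm, open at its upper end; above it only a 24 mm wide backrest runs on, to 126 mm from the pocket floor
- dock_red_seat (a point): point in the red dock where the red remote's foot point comes when fully home: on the pocket floor, at the face of the back wall, mid-width (at -40, 0, 22 mm in the dock's frame)
- dock_red_head (a point): point in the air where the red remote's head point comes when fully home: 170 mm from the seat point up the pocket axis, which rises 40 deg above level towards the dock's +x (a docked remote is turned -40 deg about the dock's y from lying flat along its x, keys up and towards the console's front)
- dock_blue_seat (a point): point in the blue dock where the blue remote's foot point comes when fully home: on the pocket floor, at the face of the back wall, mid-width (at -40, 0, 22 mm in the dock's frame)
- dock_blue_head (a point): point in the air where the blue remote's head point comes when fully home: 170 mm from the seat point up the pocket axis, which rises 40 deg above level towards the dock's +x (a docked remote is turned -40 deg about the dock's y from lying flat along its x, keys up and towards the console's front)
- console: fixed black slab 200 (x) x 310 (y) x 20 mm high that carries the three docks side by side, about 100 mm apart along its y, and the charge button near its front edge. The order of the docks changes. Origin: centre of its underside; x points from its front (button side) to its back. Its front faces away from the robot and its back, like the heads of docked remotes, roughly towards the robot
- charge_top (a point): centre of the top of the round yellow charge button (26 mm across, in a grey housing), upright on the console, 78 mm in front of its centre; pressed straight down
- charge (a joint): travel of the charge button: 0 up, 0.006 m fully down, about 5 N; springs back. It counts as pressed beyond 4 mm
- mug: loose white mug, bystander, 80 mm across, 95 mm high; origin at the centre of its underside
- can: loose aluminium drinks can, bystander, 66 mm across, 115 mm high; origin at the centre of its underside
- case: loose blue disc case with an orange cover, bystander, lying flat, 135 x 190 x 14 mm; origin at the centre of its underside
There are look-alikes about, which are no part of the job. Leave any pink look-alike of the remote_red alone.

How it is judged:
On the way, in this order (a step that is already met when the one before it is completed fails the run):
1. one remote is fully home in the dock of its colour (((distance between remote_red_foot and dock_red_seat below 0.012 m and distance between remote_red_head and dock_red_head below 0.03 m and angle between remote_red's own z axis and vertical below 1 rad) or (distance between remote_blue_foot and dock_blue_seat below 0.012 m and distance between remote_blue_head and dock_blue_head below 0.03 m and angle between remote_blue's own z axis and vertical below 1 rad))), for 0.2 s.
2. both remotes are fully home in their own docks (distance between remote_red_foot and dock_red_seat below 0.012 m and distance between remote_red_head and dock_red_head below 0.03 m and angle between each of remote_red, remote_blue's own z axis and vertical below 1 rad and distance between remote_blue_foot and dock_blue_seat below 0.012 m and distance between remote_blue_head and dock_blue_head below 0.03 m), for 0.2 s.
3. with both remotes home, the charge button is pressed (all of step 2 and value of joint charge above 0.004 m), for 0.05 s.
At the end, for the whole second after the job is handed in: Each remote rests in the dock of its own colour, keys up (key face under 57 deg from straight up): its foot point within 12 mm of the dock's seat point, its head point within 30 mm of the dock's head point, at rest; the charge button is up again (under 2 mm) (all of step 2 and linear speed of each of remote_red, remote_blue below 0.02 m/s and value of joint charge below 0.002 m); the robot touches nothing.
It fails at once if the mug is pushed more than 30 mm or tipped over (distance of mug from where it was at the start of the episode above 0.03 m or angle between mug's own z axis and vertical above 0.5 rad).
It fails at once if the drinks can is pushed more than 30 mm or tipped over (distance of can from where it was at the start of the episode above 0.03 m or angle between can's own z axis and vertical above 0.5 rad).
It fails at once if the disc case is pushed more than 30 mm or tipped over (distance of case from where it was at the start of the episode above 0.03 m or angle between case's own z axis and vertical above 0.5 rad).
It also fails if it takes over 67 s, if anything falls off the work surface, if the arm or the gripper's body presses on something with over 40 N, if the wrist force passes 120 N, or if a joint passes its speed limit or range.

### The arm

A 6-joint arm with a two-finger parallel gripper is mounted at the origin on the work surface. World frame = base frame: x ahead of the robot, y to its left, z up, the work surface at z = 0. Lengths are in m, angles in rad, forces in N, time in s.
With the tool pointing down it reaches from about 0.35 to 0.85 m from the base axis. Payload 8.1 kg.
Tool frame: the origin (TCP) lies on the centre line of the jaws, within the pads' length; the fingertips stand 17 mm ahead of it and the grasp point (between the pads) lies 2 mm behind it; z points along the fingers, y is the line along which they close (so a half turn about z gives the same grasp; the last joint's range is limited). The gripper opens to 93 mm and grips with 3 to 60 N. Pads are 15 mm wide; open, the fingers measure 128 mm over their backs; the gripper's body (75 mm by 188 mm) begins 65 mm behind the grasp point.
Start: joints at [-1.402, 0.13, 1.488, -0, 1.523, -0.085], TCP at [0.151, -0.581, 0.236] pointing down, gripper open.
Joint ranges: [-2.96, 2.96], [-0.89, 2.26], [0.02, 2.5], [-1.34, 4.48], [0, 2.73], [-2.66, 2.66]. Speed limits (rad/s): [2.39, 2.39, 2.79, 3.14, 3.14, 3.14].

### API

Orientations are given as a unit quaternion [x, y, z, w].
In Python, from workcell import env, eyes, order gives the robot as it stands.
- The arm moves only by the tool drive_tool, never from a script. Its argument "commands" is a list of rows, each an object of numbers: "tx", "ty", "tz": the shift along the tool's x, y, z in mm; "rx", "ry", "rz": the turn, a rotation vector about the tool's x, y, z in rad; "jaw": the gripper command: -1 is shut, 1 is fully open, values between are in proportion. A call has exactly 8 rows; each row shifts and turns the commanded pose from where the row before left it, along the tool's axes as they then stand; what a row does not reach is not made up. A row lasts 1/12 s, in which the tool goes at most 41.7 mm and 7.16 degrees, less where a joint would pass 70% of its speed; a pose out of reach is approached as far as the arm can. A call with a gripper value outside its range is refused whole. The fingers move at their own pace and stop on an object; the grip force is fixed at half the most. Time passes only in rows, so rows that do not move let the fingers close, or fill a call up. It gives the time, the measured TCP pose, the force, the opening and the grip force at its end, in the units of the state.
- env.get_obs(): the state, without advancing time (a new reading comes with each control period).
- eyes.camera(name): name is "side" or "top" or "wrist"; returns a dict with "pixels" (480x640x3 uint8, blue, green, red), "depth" (480x640 float32, m along the optical axis (not along the pixel's ray), 0 where there is no reading), "intrinsics" (3x3 intrinsics, pixels), "R" (3x3) and "t" (3): a world point X has camera coordinates R X + t; the wrist camera has in their place "T_tool_cam" (4x4, takes a point from camera to tool coordinates, whose origin is the TCP and whose axes are the flange's). Camera axes: x right, y down, z forward; pixel columns grow to the right and rows downward; lengths in m; the calibration is good to about 2 mm. The wrist camera is an equidistant fisheye: a pixel r from the principal point sees the ray r / f radians off the axis. A picture is of the moment at which its call begins: read the wrist's pose just before it.
- order.close_job(): hands the job in; it is judged then, once.
The state is a dict: "time": time; "joint_positions": joint angles; "dq": joint speeds; "joint_torque": joint torques, N m; "tool_pos": TCP position; "tool_rot": TCP orientation; "wrist_force": force on the tool from outside, world axes, zero at the start; "wrist_torque": the same for the moment, N m; "gripper_width": opening from 0.0 (shut) to 1.0 (fully open); "gripper_force": force on a finger pad.
Only numpy, scipy, OpenCV 4.12 (cv2) and the standard library are available. Lean on these libraries where they do the work, as an engineer would, in place of code of your own. Each camera call takes 0.05 s, during which the arm holds its last target. There are 200 camera calls.

## Working session

There is one attempt and no reset: what is moved stays moved. The work goes in short steps, Python scripts to look and compute and a tool call to move; the robot and the scene stay as the last step left them, time stands still between calls to the robot, and variables do not carry over. Pictures are saved under pics/ and viewed, at most 12 in all, crops included, and the job is handed in when it is done.

Besides the shell and the picture viewer there is one more tool, called after "Emit:" as name([rows], argument=value, ...), one row to a line, values as JSON. drive_tool: Moves the arm, as the interface text tells. Its arguments: {"type":"object","properties":{"commands":{"type":"array"}},"required":["commands"]}

```bash
mkdir -p pics
cat > h.py <<'E'
import numpy as np, cv2
from scipy.spatial.transform import Rotation as R
from workcell import env, eyes, order
def snap(n,f):
    c=eyes.camera(n); cv2.imwrite(f'pics/{f}.png',c['pixels']); np.savez(f'pics/{f}.npz',**{k:np.array(v) for k,v in c.items()}); return c
def world(c,u,v,z=None):
    K=c['intrinsics']; r=np.array([(u-K[0,2])/K[0,0],(v-K[1,2])/K[1,1],1.])
    Rm,t=c['R'],c['t']; o=-Rm.T@t; d=Rm.T@r
    if z is None: 
        return o+d*np.median(c['depth'][int(v)-1:int(v)+2,int(u)-1:int(u)+2])
    return o+d*(z-o[2])/d[2]
E
python3 - <<'E'
from h import *
for n in('top','side'):
    c=snap(n,n+'0'); print(n,c['intrinsics'],-c['R'].T@c['t'],c['R'])
o=env.get_obs();print(o['tool_pos'],o['tool_rot'],o['time'])
E
```

```text
top [[471.78165085   0.         313.60372961]
 [  0.         471.78165085 236.54329113]
 [  0.           0.           1.        ]] [ 0.40881331 -0.02942122  1.03259924] [[-0.0087067  -0.99966518  0.02436624]
 [-0.9849971   0.00437398 -0.17251545]
 [ 0.17235111 -0.02550272 -0.98470539]]
side [[589.97722485   0.         324.57719088]
 [  0.         589.97722485 245.18415813]
 [  0.           0.           1.        ]] [0.45189514 0.94616637 1.01683812] [[-0.99633333 -0.08550687 -0.00291072]
 [-0.05589626  0.67631071 -0.73449264]
 [ 0.06477272 -0.7316368  -0.67861041]]
[ 0.15058304 -0.58029055  0.23468815] [ 9.91962253e-01  1.26531340e-01 -3.63428637e-05 -8.41460910e-04] 0.1
```

View pics/top0.png

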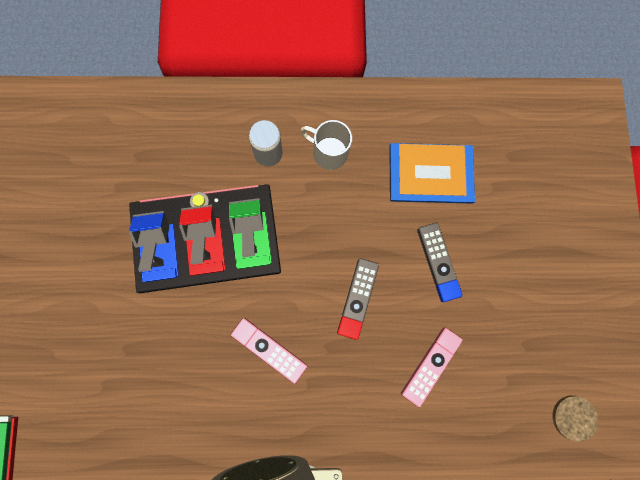

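View pics/side0.png

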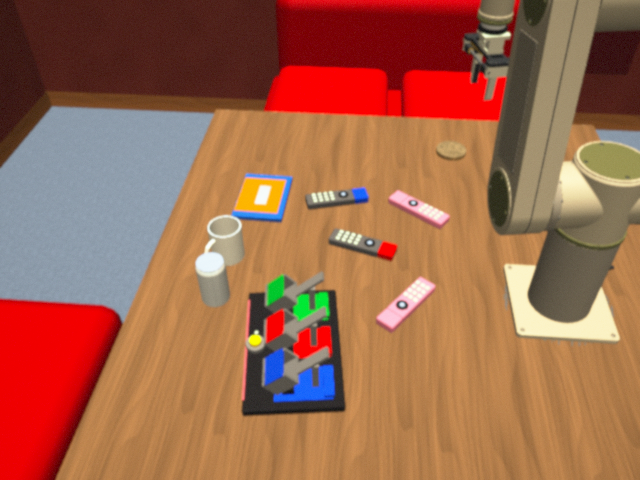

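The top view shows blue, red and green docks from left to right at about (155,245), (203,240) and (250,235). The button is at (199,200). The red remote is at (358,299) and the blue at (440,262), both with their heads towards the robot. The pink look-alikes are at (269,350) and (432,367).

```bash
cat > m.py <<'E'
from h import *
def cloud(c):
    v,u=np.mgrid[0:480,0:640]; K=c['intrinsics']; d=c['depth']
    P=np.stack([(u-K[0,2])/K[0,0]*d,(v-K[1,2])/K[1,1]*d,d],-1)
    return (P-c['t'])@c['R']
def rect(P):
    (cx,cy),(w,h),a=cv2.minAreaRect((P[:,:2]*1000).astype(np.float32)); return np.round([cx,cy,w,h,a],1)
E
python3 - <<'E'
from m import *
np.set_printoptions(suppress=True,precision=4)
for n in('top','side'):
    c=dict(np.load(f'pics/{n}0.npz')); W=cloud(c); px=c['pixels']; hsv=cv2.cvtColor(px,cv2.COLOR_BGR2HSV); H,S,V=[hsv[...,i].astype(int) for i in range(3)]
    print(n,'table z',np.median(W[380:400,100:200,2]) if n=='top' else '')
    if n=='top':
        for nm,(u0,u1,v0,v1) in dict(red=(325,390,250,350),blue=(405,475,215,310)).items():
            w=W[v0:v1,u0:u1].reshape(-1,3); w=w[(w[:,2]>.012)&(w[:,2]<.035)]; print(nm,rect(w),np.median(w[:,2]),len(w), w[:,:2].mean(0))
        w=W[170:300,115:295].reshape(-1,3); w=w[(w[:,2]>.012)&(w[:,2]<.4)]; print('console',rect(w))
        y=W[190:212,188:212][(abs(H-28)<6)[190:212,188:212]&(S>120)[190:212,188:212]&(V>180)[190:212,188:212]]; print('button',np.median(y,0),len(y))
    for nm,m in dict(red=((H<6)|(H>174)),green=(abs(H-60)<12),blue=(abs(H-115)<12)).items():
        mm=m&(S>170)&(V>60); w=W[mm]; P=w[(w[:,1]>.08)&(w[:,1]<.45)&(w[:,0]>.3)&(w[:,0]<.75)]
        F=P[P[:,2]>.06]; B=P[(P[:,2]<.045)&(P[:,2]>.02)]
        if len(F)<20: print(nm,len(F),len(B));continue
        for _ in range(3):
            m0=F.mean(0); nn=np.linalg.svd(F-m0)[2][2]; F=F[abs((F-m0)@nn)<.003]
        nn*=np.sign(nn[2])
        print(nm,len(F),'front c',m0,'n',nn,'z',F[:,2].min(),F[:,2].max(),'rect',rect(F),'base',len(B),rect(B) if len(B)>5 else '',np.median(B[:,2]))
E
python3 -c "
import cv2
a=cv2.imread('pics/top0.png')[170:300,115:290];cv2.imwrite('pics/crop.png',cv2.resize(a,None,fx=4.5,fy=4.5,interpolation=2))"
```

```text
top table z -0.0002781551166355856
red [ 452.5 -149.6   46.6  169.7   72.7] 0.022124582454543493 1727 [ 0.4513 -0.1486]
blue [ 530.4 -329.8  169.6   47.9   15.4] 0.022254029400272657 1670 [ 0.5286 -0.3285]
console [587.  183.2 201.2 310.5   7.6]
button [0.6634 0.1926 0.042 ] 103
red 429 front c [0.6199 0.187  0.0862] n [0.6266 0.0787 0.7754] z 0.06824221075121188 0.10024667459783691 rect [620.3 187.2  37.6  64.5   7.1] base 957 [567.  185.5 121.5  87.1   7.7] 0.02509167885335988
green 239 front c [0.6327 0.0999 0.0852] n [0.6384 0.0754 0.766 ] z 0.0689665749176212 0.10127169695168411 rect [632.3  98.7  34.8  41.7   7.9] base 7 [522.1 101.5  28.4  10.8  57.2] 0.030964316164626433
blue 433 front c [0.6065 0.286  0.086 ] n [0.626  0.0826 0.7755] z 0.06909711863460083 0.10071526144336707 rect [606.8 285.8  36.5  63.5   8.5] base 960 [552.  279.3 117.3  76.9   8. ] 0.025262989143039392
side table z 
red 147 front c [0.6238 0.1912 0.0831] n [0.5091 0.0924 0.8558] z 0.07381646591418836 0.09419080614892847 rect [621.1 190.   67.9  25.9  86.3] base 741 [578.1 166.6 101.8 159.3  79.7] 0.02466477666818063
green 205 front c [0.6339 0.1014 0.0849] n [0.6327 0.0752 0.7708] z 0.07029520369042497 0.101018353136955 rect [632.8 100.6  33.8  44.4   7.7] base 216 [558.5  97.3  81.1  35.5   1.2] 0.02417419111150427
blue 427 front c [0.6084 0.2876 0.0848] n [0.6157 0.0831 0.7836] z 0.07006880779544097 0.09815692310828744 rect [607.8 286.7  34.8  66.1   7.1] base 1206 [563.  261.2 134.5 118.4   7.7] 0.024242039574532644
```

View pics/crop.png

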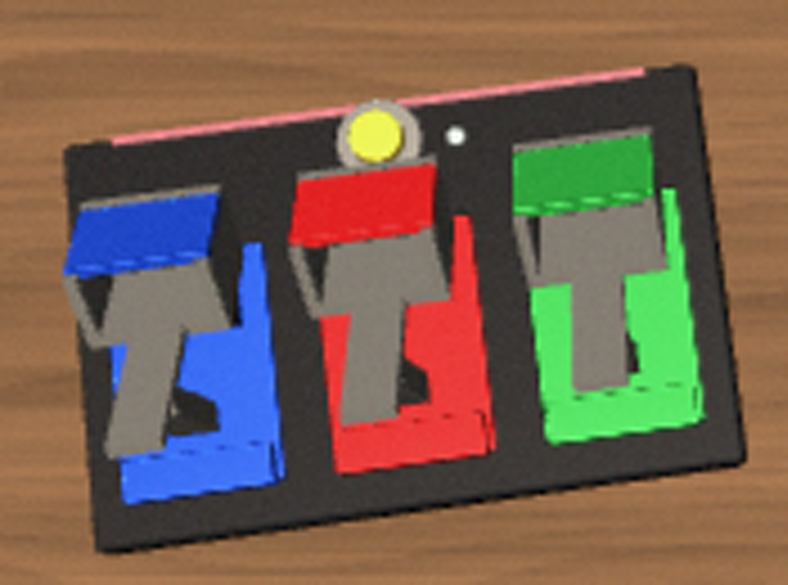

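```bash
cat > p.py <<'E'
from h import *
import sys
def goal(yaw,tilt):
    x=np.array([np.cos(yaw),np.sin(yaw),0]); z=np.array([0,0,-1.]); return R.from_matrix(np.c_[x,np.cross(z,x),z])*R.from_euler('y',tilt)
def plan(p,yaw,tilt,tag=''):
    o=env.get_obs(); q=R.from_quat(o['tool_rot']); d=q.inv().apply(np.array(p)-o['tool_pos'])*1000
    r=(q.inv()*goal(np.radians(yaw),np.radians(tilt))).as_rotvec()
    print(tag,'shift(then turn) mm',d.round(1),np.linalg.norm(d).round(),'rot',r.round(4),np.linalg.norm(r).round(3),'| pos',o['tool_pos'].round(4),'t',round(o['time'],2),'w',round(o['gripper_width'],3),'F',o['wrist_force'].round(1))
if __name__=='__main__': a=list(map(float,sys.argv[1:])); plan(a[:3],a[3],a[4])
E
python3 p.py .4615 -.349 .1 15.4 40
```

```text
shift(then turn) mm [ 359.  -145.6  135. ] 410.0 rot [ 0.0036  0.698  -0.015 ] 0.698 | pos [ 0.1506 -0.5803  0.2347] t 0.1 w 1.002 F [ 0.4  0.3 -0.5]
```

Emit:
drive_tool([
  {"tx":22.4,"ty":-9.1,"tz":8.4,"jaw":0.4},
  {"tx":22.4,"ty":-9.1,"tz":8.4,"jaw":0.4},
  {"tx":22.4,"ty":-9.1,"tz":8.4,"jaw":0.4},
  {"tx":22.4,"ty":-9.1,"tz":8.4,"jaw":0.4},
  {"tx":22.4,"ty":-9.1,"tz":8.4,"jaw":0.4},
  {"tx":22.4,"ty":-9.1,"tz":8.4,"jaw":0.4},
  {"tx":22.4,"ty":-9.1,"tz":8.4,"jaw":0.4},
  {"tx":22.4,"ty":-9.1,"tz":8.4,"jaw":0.4},
])

```text
$.commands[0]: bad value
```

Emit:
drive_tool([
  {"tx":22.4,"ty":-9.1,"tz":8.4,"jaw":0.4},
  {"tx":22.4,"ty":-9.1,"tz":8.4,"jaw":0.4},
  {"tx":22.4,"ty":-9.1,"tz":8.4,"jaw":0.4},
  {"tx":22.4,"ty":-9.1,"tz":8.4,"jaw":0.4},
  {"tx":22.4,"ty":-9.1,"tz":8.4,"jaw":0.4},
  {"tx":22.4,"ty":-9.1,"tz":8.4,"jaw":0.4},
  {"tx":22.4,"ty":-9.1,"tz":8.4,"jaw":0.4},
  {"tx":22.4,"ty":-9.1,"tz":8.4,"jaw":0.4},
])

```text
$.commands[0]: bad value
```

Emit:
drive_tool([
  {"ry":0.0873,"jaw":0.4},
  {"ry":0.0873,"jaw":0.4},
  {"ry":0.0873,"jaw":0.4},
  {"ry":0.0873,"jaw":0.4},
  {"ry":0.0873,"jaw":0.4},
  {"ry":0.0873,"jaw":0.4},
  {"ry":0.0873,"jaw":0.4},
  {"ry":0.0873,"jaw":0.4},
])

```text
$.commands[0]: bad value
```

```bash
python3 p.py .511 -.335 .022 15.4 40
```

```text
shift(then turn) mm [ 410.4 -146.6  213. ] 485.0 rot [ 0.0036  0.698  -0.015 ] 0.698 | pos [ 0.1506 -0.5803  0.2347] t 0.1 w 1.002 F [ 0.4  0.3 -0.5]
```

Emit:
drive_tool([
  {"tx":22.4,"ty":-9.1,"tz":8.4,"rx":0,"ry":0,"rz":0,"jaw":0.4},
  {"tx":22.4,"ty":-9.1,"tz":8.4,"rx":0,"ry":0,"rz":0,"jaw":0.4},
  {"tx":22.4,"ty":-9.1,"tz":8.4,"rx":0,"ry":0,"rz":0,"jaw":0.4},
  {"tx":22.4,"ty":-9.1,"tz":8.4,"rx":0,"ry":0,"rz":0,"jaw":0.4},
  {"tx":22.4,"ty":-9.1,"tz":8.4,"rx":0,"ry":0,"rz":0,"jaw":0.4},
  {"tx":22.4,"ty":-9.1,"tz":8.4,"rx":0,"ry":0,"rz":0,"jaw":0.4},
  {"tx":22.4,"ty":-9.1,"tz":8.4,"rx":0,"ry":0,"rz":0,"jaw":0.4},
  {"tx":22.4,"ty":-9.1,"tz":8.4,"rx":0,"ry":0,"rz":0,"jaw":0.4},
])

```text
time: 0.77
tool_pos: [0.3065, -0.4642, 0.1676]
tool_rot: [0.992, 0.126, -0.0, -0.0]
wrist_force: [0.0, -0.9, -0.6]
gripper_width: 0.7
gripper_force: 0.0
```

Emit:
drive_tool([
  {"tx":22.4,"ty":-9.1,"tz":8.4,"rx":0,"ry":0,"rz":0,"jaw":0.4},
  {"tx":22.4,"ty":-9.1,"tz":8.4,"rx":0,"ry":0,"rz":0,"jaw":0.4},
  {"tx":22.4,"ty":-9.1,"tz":8.4,"rx":0,"ry":0,"rz":0,"jaw":0.4},
  {"tx":22.4,"ty":-9.1,"tz":8.4,"rx":0,"ry":0,"rz":0,"jaw":0.4},
  {"tx":22.4,"ty":-9.1,"tz":8.4,"rx":0,"ry":0,"rz":0,"jaw":0.4},
  {"tx":22.4,"ty":-9.1,"tz":8.4,"rx":0,"ry":0,"rz":0,"jaw":0.4},
  {"tx":22.4,"ty":-9.1,"tz":8.4,"rx":0,"ry":0,"rz":0,"jaw":0.4},
  {"tx":22.4,"ty":-9.1,"tz":8.4,"rx":0,"ry":0,"rz":0,"jaw":0.4},
])

```text
time: 1.43
tool_pos: [0.4616, -0.3488, 0.1004]
tool_rot: [0.992, 0.127, -0.0, -0.0]
wrist_force: [0.2, -0.6, -0.7]
gripper_width: 0.699
gripper_force: 0.0
```

Emit:
drive_tool([
  {"tx":0,"ty":0,"tz":0,"rx":0,"ry":0.0873,"rz":0,"jaw":0.4},
  {"tx":0,"ty":0,"tz":0,"rx":0,"ry":0.0873,"rz":0,"jaw":0.4},
  {"tx":0,"ty":0,"tz":0,"rx":0,"ry":0.0873,"rz":0,"jaw":0.4},
  {"tx":0,"ty":0,"tz":0,"rx":0,"ry":0.0873,"rz":0,"jaw":0.4},
  {"tx":0,"ty":0,"tz":0,"rx":0,"ry":0.0873,"rz":0,"jaw":0.4},
  {"tx":0,"ty":0,"tz":0,"rx":0,"ry":0.0873,"rz":0,"jaw":0.4},
  {"tx":0,"ty":0,"tz":0,"rx":0,"ry":0.0873,"rz":0,"jaw":0.4},
  {"tx":0,"ty":0,"tz":0,"rx":0,"ry":0.0873,"rz":0,"jaw":0.4},
])

```text
time: 2.1
tool_pos: [0.461, -0.3503, 0.1018]
tool_rot: [0.931, 0.119, 0.342, -0.042]
wrist_force: [0.0, 0.2, -0.9]
gripper_width: 0.7
gripper_force: 0.0
```

Run:
```python
from p import *
plan([.511,-.335,.022],15.4,40)
snap('wrist','w1')
```

```text
shift(then turn) mm [-11.7  -2.5  94.7] 95.0 rot [ 0.0119 -0.0046 -0.0109] 0.017 | pos [ 0.461  -0.3503  0.1018] t 2.1 w 0.7 F [ 0.   0.2 -0.9]
```

View pics/w1.png

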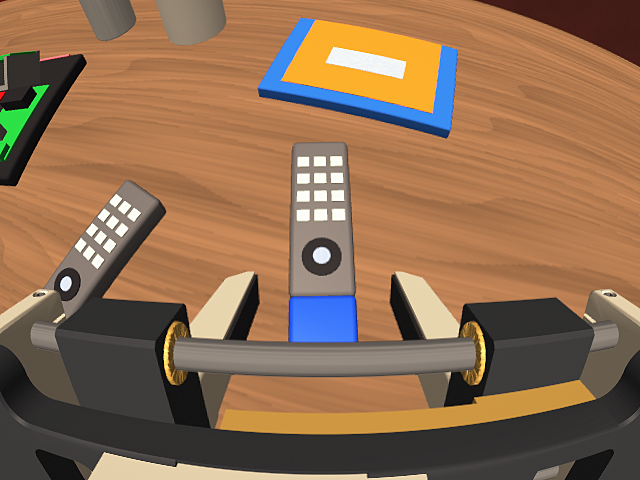

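The blue remote lies centred between the open fingers at about (322,240), so the grasp line is right.

Emit:
drive_tool([
  {"tx":-4,"ty":-1,"tz":14,"rx":0,"ry":0,"rz":0,"jaw":0.4},
  {"tx":-4,"ty":-1,"tz":14,"rx":0,"ry":0,"rz":0,"jaw":0.4},
  {"tx":-4,"ty":-0.5,"tz":14,"rx":0,"ry":0,"rz":0,"jaw":0.4},
  {"tx":0,"ty":0,"tz":14,"rx":0,"ry":0,"rz":0,"jaw":0.4},
  {"tx":0,"ty":0,"tz":14,"rx":0,"ry":0,"rz":0,"jaw":0.4},
  {"tx":0,"ty":0,"tz":13,"rx":0.012,"ry":0,"rz":-0.011,"jaw":0.4},
  {"tx":0,"ty":0,"tz":11,"rx":0,"ry":0,"rz":0,"jaw":0.4},
  {"tx":0,"ty":0,"tz":0,"rx":0,"ry":0,"rz":0,"jaw":0.4},
])

```text
time: 2.82
tool_pos: [0.5102, -0.3328, 0.0196]
tool_rot: [0.931, 0.126, 0.338, -0.048]
wrist_force: [-0.0, 0.6, 0.2]
gripper_width: 0.699
gripper_force: 0.0
```

Emit:
drive_tool([
  {"tx":0,"ty":0,"tz":0,"rx":0,"ry":0,"rz":0,"jaw":-1},
  {"tx":0,"ty":0,"tz":0,"rx":0,"ry":0,"rz":0,"jaw":-1},
  {"tx":0,"ty":0,"tz":0,"rx":0,"ry":0,"rz":0,"jaw":-1},
  {"tx":0,"ty":0,"tz":0,"rx":0,"ry":0,"rz":0,"jaw":-1},
  {"tx":0,"ty":0,"tz":0,"rx":0,"ry":0,"rz":0,"jaw":-1},
  {"tx":0,"ty":0,"tz":0,"rx":0,"ry":0,"rz":0,"jaw":-1},
  {"tx":0,"ty":0,"tz":0,"rx":0,"ry":0,"rz":0,"jaw":-1},
  {"tx":0,"ty":0,"tz":0,"rx":0,"ry":0,"rz":0,"jaw":-1},
])

```text
time: 3.48
tool_pos: [0.5101, -0.3351, 0.0223]
tool_rot: [0.931, 0.126, 0.339, -0.046]
wrist_force: [-3.3, -0.5, 5.9]
gripper_width: 0.492
gripper_force: 30.0
```

```bash
python3 p.py .511 -.335 .2 15.4 40;python3 p.py .490 .271 .25 7.5 0
```

```text
shift(then turn) mm [ 1.150e+02 -1.000e-01 -1.355e+02] 178.0 rot [-0.0013 -0.0007 -0.0001] 0.001 | pos [ 0.5101 -0.3351  0.0223] t 3.48 w 0.492 F [-3.3 -0.5  5.9]
 shift(then turn) mm [ 254.9 -589.8  -82.5] 648.0 rot [-0.0494 -0.6977  0.1326] 0.712 | pos [ 0.5101 -0.3351  0.0223] t 3.48 w 0.492 F [-3.3 -0.5  5.9]
```

Emit:
drive_tool([
  {"tx":16,"ty":0,"tz":-19,"rx":0,"ry":0,"rz":0,"jaw":-1},
  {"tx":16,"ty":0,"tz":-19,"rx":0,"ry":0,"rz":0,"jaw":-1},
  {"tx":16,"ty":0,"tz":-19,"rx":0,"ry":0,"rz":0,"jaw":-1},
  {"tx":16,"ty":0,"tz":-19,"rx":0,"ry":0,"rz":0,"jaw":-1},
  {"tx":16,"ty":0,"tz":-19,"rx":0,"ry":0,"rz":0,"jaw":-1},
  {"tx":16,"ty":0,"tz":-19,"rx":0,"ry":0,"rz":0,"jaw":-1},
  {"tx":16,"ty":0,"tz":-19,"rx":0,"ry":0,"rz":0,"jaw":-1},
  {"tx":16,"ty":0,"tz":-19,"rx":0,"ry":0,"rz":0,"jaw":-1},
])

```text
time: 4.15
tool_pos: [0.51, -0.3344, 0.221]
tool_rot: [0.931, 0.126, 0.339, -0.047]
wrist_force: [0.8, 0.1, -0.1]
gripper_width: 0.49
gripper_force: 30.0
```

Emit:
drive_tool([
  {"tx":0,"ty":0,"tz":0,"rx":-0.0062,"ry":-0.0872,"rz":0.0166,"jaw":-1},
  {"tx":0,"ty":0,"tz":0,"rx":-0.0062,"ry":-0.0872,"rz":0.0166,"jaw":-1},
  {"tx":0,"ty":0,"tz":0,"rx":-0.0062,"ry":-0.0872,"rz":0.0166,"jaw":-1},
  {"tx":0,"ty":0,"tz":0,"rx":-0.0062,"ry":-0.0872,"rz":0.0166,"jaw":-1},
  {"tx":0,"ty":0,"tz":0,"rx":-0.0062,"ry":-0.0872,"rz":0.0166,"jaw":-1},
  {"tx":0,"ty":0,"tz":0,"rx":-0.0062,"ry":-0.0872,"rz":0.0166,"jaw":-1},
  {"tx":0,"ty":0,"tz":0,"rx":-0.0062,"ry":-0.0872,"rz":0.0166,"jaw":-1},
  {"tx":0,"ty":0,"tz":0,"rx":-0.0062,"ry":-0.0872,"rz":0.0166,"jaw":-1},
])

```text
time: 4.82
tool_pos: [0.5104, -0.3348, 0.2208]
tool_rot: [0.998, 0.065, -0.002, 0.001]
wrist_force: [-0.7, 0.2, -1.1]
gripper_width: 0.492
gripper_force: 30.0
```

```bash
python3 p.py .470 .270 .22 7.5 0
```

```text
shift(then turn) mm [ 3.81e+01 -6.05e+02  1.00e-01] 606.0 rot [ 0.0008  0.0043 -0.0012] 0.004 | pos [ 0.5104 -0.3348  0.2208] t 4.82 w 0.492 F [-0.7  0.2 -1.1]
```

Emit:
drive_tool([
  {"tx":2.4,"ty":-37.8,"tz":0,"rx":0,"ry":0,"rz":0,"jaw":-1},
  {"tx":2.4,"ty":-37.8,"tz":0,"rx":0,"ry":0,"rz":0,"jaw":-1},
  {"tx":2.4,"ty":-37.8,"tz":0,"rx":0,"ry":0,"rz":0,"jaw":-1},
  {"tx":2.4,"ty":-37.8,"tz":0,"rx":0,"ry":0,"rz":0,"jaw":-1},
  {"tx":2.4,"ty":-37.8,"tz":0,"rx":0,"ry":0,"rz":0,"jaw":-1},
  {"tx":2.4,"ty":-37.8,"tz":0,"rx":0,"ry":0,"rz":0,"jaw":-1},
  {"tx":2.4,"ty":-37.8,"tz":0,"rx":0,"ry":0,"rz":0,"jaw":-1},
  {"tx":2.4,"ty":-37.8,"tz":0,"rx":0,"ry":0,"rz":0,"jaw":-1},
])

```text
time: 5.48
tool_pos: [0.4891, -0.0307, 0.2201]
tool_rot: [0.998, 0.065, -0.001, -0.001]
wrist_force: [1.1, 0.6, -1.2]
gripper_width: 0.491
gripper_force: 30.0
```

Emit:
drive_tool([
  {"tx":2.4,"ty":-37.8,"tz":0,"rx":0,"ry":0,"rz":0,"jaw":-1},
  {"tx":2.4,"ty":-37.8,"tz":0,"rx":0,"ry":0,"rz":0,"jaw":-1},
  {"tx":2.4,"ty":-37.8,"tz":0,"rx":0,"ry":0,"rz":0,"jaw":-1},
  {"tx":2.4,"ty":-37.8,"tz":0,"rx":0,"ry":0,"rz":0,"jaw":-1},
  {"tx":2.4,"ty":-37.8,"tz":0,"rx":0,"ry":0,"rz":0,"jaw":-1},
  {"tx":2.4,"ty":-37.8,"tz":0,"rx":0,"ry":0,"rz":0,"jaw":-1},
  {"tx":2.4,"ty":-37.8,"tz":0,"rx":0,"ry":0,"rz":0,"jaw":-1},
  {"tx":2.4,"ty":-37.8,"tz":0,"rx":0,"ry":0,"rz":0,"jaw":-1},
])

```text
time: 6.15
tool_pos: [0.4686, 0.2717, 0.2205]
tool_rot: [0.998, 0.065, -0.001, -0.0]
wrist_force: [1.4, -0.5, -0.5]
gripper_width: 0.496
gripper_force: 30.0
```

Run:
```python
from p import *
plan([.490,.271,.171],7.5,0)
c=snap('wrist','w2'); print(c['T_tool_cam'].round(4),c['intrinsics'])
snap('side','s2')
```

```text
shift(then turn) mm [21.2  3.5 49.4] 54.0 rot [-0.0008  0.001   0.0002] 0.001 | pos [0.4686 0.2717 0.2205] t 6.15 w 0.496 F [ 1.4 -0.5 -0.5]
[[ 1.100e-03 -9.629e-01 -2.697e-01  7.600e-02]
 [ 1.000e+00  1.000e-03  5.000e-04  6.000e-04]
 [-2.000e-04 -2.697e-01  9.629e-01 -1.476e-01]
 [ 0.000e+00  0.000e+00  0.000e+00  1.000e+00]] [[371.64829954   0.         324.15638983]
 [  0.         371.64829954 233.39587744]
 [  0.           0.           1.        ]]
```

View pics/w2.png

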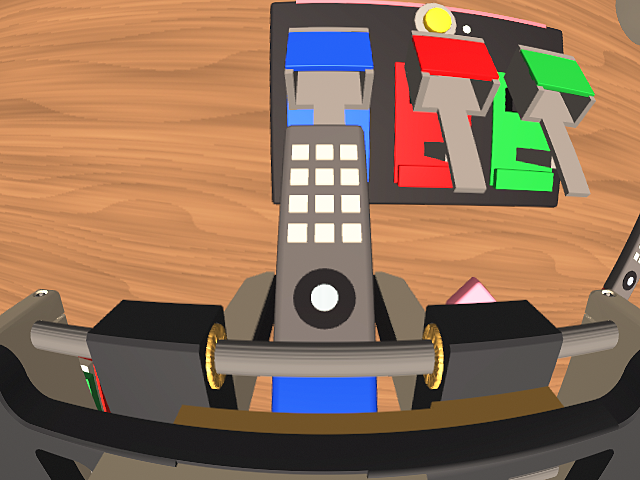

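The remote is held straight, with its foot edge at (287..364,126) in front of the blue pocket. The blue front wall spans (288..372,32). I'll measure both in tool coordinates.

```bash
cat > wc.py <<'E'
from h import *
from p import goal
np.set_printoptions(suppress=True,precision=4)
def wcloud(c):
    v,u=np.mgrid[0:480,0:640]; K=c['intrinsics']; a=(u-K[0,2])/K[0,0]; b=(v-K[1,2])/K[1,1]; th=np.hypot(a,b)+1e-9; k=np.tan(th)/th
    d=c['depth']; P=np.stack([a*k*d,b*k*d,d],-1); T=c['T_tool_cam']; return P@T[:3,:3].T+T[:3,3]
def fit(F):
    for _ in range(4):
        m=F.mean(0); n=np.linalg.svd(F-m)[2][2]; n=n*np.sign(-n[2]); F=F[abs((F-m)@n)<.002]
    return m,n,F
def walls(f,pos,rot):
    c=dict(np.load(f'pics/{f}.npz')); P=wcloud(c); q=R.from_quat(rot); W=q.apply(P.reshape(-1,3)).reshape(P.shape)+pos
    h=cv2.cvtColor(c['pixels'],cv2.COLOR_BGR2HSV).astype(int); H,S,V=h[...,0],h[...,1],h[...,2]
    v,u=np.mgrid[0:480,0:640]; valid=(c['depth']>0)&(v<115)&(S>170)
    l=np.array([-np.sin(np.radians(7.5)),np.cos(np.radians(7.5)),0]); f_=np.array([l[1],-l[0],0])
    for nm,m in dict(red=(H<6)|(H>174),blue=abs(H-112)<12).items():
        F=W[m&valid]; F=F[(F[:,2]>.066)&(F[:,0]>.5)]
        if len(F)<30: continue
        m0,n,F=fit(F); n=n*np.sign(n[2]); s=F@l
        nt=np.array([.643*f_[0],.643*f_[1],.766]); sf=(np.mean(F@nt)-.036-.042*.766)/.643
        print(nm,len(F),'n',n,'yaw',np.degrees(np.arctan2(n[1],n[0])).round(2),'lat',np.percentile(s,[1,99]),'mid',(s.max()+s.min())/2,'width',np.ptp(s),'seat f',sf)
    return P,W,c
E
python3 - <<'E'
from wc import *
o=env.get_obs()
P,W,c=walls('w2',o['tool_pos'],o['tool_rot'])
# remote top plane
K=P[135:260,290:355].reshape(-1,3); m,n,F=fit(K); print('remote key plane tool n',n,'lean',np.degrees(np.arctan2(n[0],-n[2])),'m',m)
G=P[118:262,265:395]; on=abs((G.reshape(-1,3)-m)@n)<.003; Q=G.reshape(-1,3)[on]
ax=np.cross(n,[0,1,0]); ax/=np.linalg.norm(ax); print('axis',ax,'rect y',Q[:,1].min(),Q[:,1].max(),'ext along',np.percentile(Q@ax,[0,100]))
for lo in (.03,.05,.07,.09):
    s=Q[abs(abs((Q@ax))-lo)<.006]; print(lo,s[:,1].min(),s[:,1].max())
E
```

```text
red 2599 n [0.6315 0.089  0.7702] yaw 8.02 lat [0.078  0.1402] mid 0.1088927226636667 width 0.06431313078715149 seat f 0.634507430129383
blue 2932 n [0.6324 0.0888 0.7695] yaw 8.0 lat [0.1773 0.2394] mid 0.20845820352968128 width 0.06387815808684122 seat f 0.6338073266726828
remote key plane tool n [ 0.6186 -0.2938 -0.7287] lean 40.33226953132828 m [ 0.0436 -0.0006  0.0364]
axis [ 0.7623 -0.      0.6472] rect y -0.02265717609653678 0.016722032727713644 ext along [0.0224 0.1078]
0.03 -0.02242938658874952 0.013865466851805983
0.05 -0.022588414255304924 0.015001286144026871
0.07 -0.022100509890330904 0.014496910750636725
0.09 -0.02265717609653678 0.015557940916414752
```

Run:
```python
from wc import *
c=dict(np.load('pics/w2.npz')); P=wcloud(c)
for v in (130,150,180,204,232):
    r=P[v,270:385]; d=c['depth'][v,270:385]; ok=(d>0)&(abs(d-np.median(d[30:80]))<.012); y=r[ok]
    us=np.arange(270,385)[ok]; print(v,us.min(),us.max(),'y',y[:,1].min(),y[:,1].max(),'mid xz',np.median(y[:,0]),np.median(y[:,2]), 'd',d[[10,55,100]])
```

```text
130 286 362 y -0.021213522448232356 0.022267348182269137 mid xz 0.07710746721649858 0.06581886639528325 d [0.3375 0.2046 0.3349]
150 283 365 y -0.02227572876053975 0.023459557911933673 mid xz 0.06612413855197583 0.05508699920698376 d [0.3411 0.1975 0.34  ]
180 282 367 y -0.021618369776300918 0.023150429379317668 mid xz 0.051239954033814344 0.042703540452953576 d [0.348  0.1883 0.349 ]
204 279 368 y -0.02255773355906746 0.022823419960493096 mid xz 0.0404432433633453 0.03329311658733104 d [0.1876 0.1827 0.3763]
232 278 370 y -0.022015417699353758 0.023360645263493355 mid xz 0.028692844917369974 0.023575241674141628 d [0.1806 0.1767 0.183 ]
```

```bash
python3 p.py .4971 .2742 .1648 7.75 0
```

```text
shift(then turn) mm [29.   4.5 55.4] 63.0 rot [-0.0027  0.0015  0.0007] 0.003 | pos [0.4678 0.2746 0.2202] t 6.25 w 0.493 F [-0.1 -0.8 -2. ]
```

Emit:
drive_tool([
  {"tx":4.75,"ty":0.4,"tz":9.25,"rx":0,"ry":0,"rz":0,"jaw":-1},
  {"tx":4.75,"ty":0.4,"tz":9.25,"rx":0,"ry":0,"rz":0,"jaw":-1},
  {"tx":4.75,"ty":0.4,"tz":9.25,"rx":0,"ry":0,"rz":0,"jaw":-1},
  {"tx":4.75,"ty":0.4,"tz":9.25,"rx":0,"ry":0,"rz":0,"jaw":-1},
  {"tx":4.75,"ty":0.3,"tz":9.25,"rx":0,"ry":0,"rz":0,"jaw":-1},
  {"tx":4.75,"ty":0.3,"tz":9.25,"rx":0,"ry":0,"rz":0,"jaw":-1},
  {"tx":0,"ty":0,"tz":0,"rx":0,"ry":0,"rz":0,"jaw":-1},
  {"tx":0,"ty":0,"tz":0,"rx":0,"ry":0,"rz":0,"jaw":-1},
])

```text
time: 6.92
tool_pos: [0.4977, 0.2708, 0.1642]
tool_rot: [0.998, 0.065, -0.001, -0.0]
wrist_force: [0.0, 0.3, -0.4]
gripper_width: 0.488
gripper_force: 30.0
```

Run:
```python
from wc import *
o=[env.get_obs()]
snap('wrist','w3')
for i in range(4): o.append(env.get_obs()); eyes.camera('top')
snap('side','s3')
p=np.array([a['tool_pos'] for a in o]); print(p, [a['joint_positions'] for a in o][0])
pos=p.mean(0)
walls('w3',pos,R.from_quat([a['tool_rot'] for a in o]).mean().as_quat())
print('tool lat,f',pos[1]*.9914-pos[0]*.1305,pos[0]*.9914+pos[1]*.1305,'yaw',R.from_quat([a['tool_rot'] for a in o]).mean().as_matrix()[:,0])
im=cv2.imread('pics/w3.png')[0:260,180:500]; cv2.imwrite('pics/w3c.png',cv2.resize(im,None,fx=2.3,fy=2.3))
```

```text
[[0.4977 0.2708 0.1642]
 [0.498  0.2711 0.165 ]
 [0.4981 0.2714 0.1656]
 [0.4982 0.2716 0.166 ]
 [0.4982 0.2717 0.1661]] [0.4071 0.0871 1.6665 0.0011 1.3903 1.8476]
red 4159 n [0.6315 0.0877 0.7704] yaw 7.91 lat [0.0746 0.137 ] mid 0.1054509012601346 width 0.0645465734679842 seat f 0.6374012611790663
blue 5065 n [0.6312 0.0859 0.7708] yaw 7.75 lat [0.1739 0.236 ] mid 0.2050993437577721 width 0.0639961001477733 seat f 0.6369831216942816
tool lat,f 0.20399868454950731 0.5291751483799183 yaw [ 0.9915  0.1303 -0.0006]
```

View pics/w3c.png

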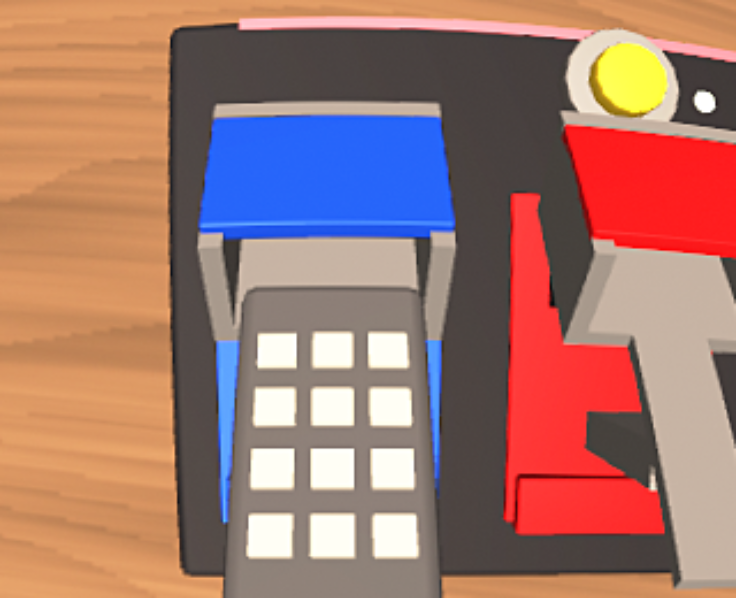

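Emit:
drive_tool([
  {"tx":5.36,"ty":-0.8,"tz":4.5,"rx":0,"ry":0,"rz":0,"jaw":-1},
  {"tx":5.36,"ty":0,"tz":4.5,"rx":0,"ry":0,"rz":0,"jaw":-1},
  {"tx":5.36,"ty":0,"tz":4.5,"rx":0,"ry":0,"rz":0,"jaw":-1},
  {"tx":5.36,"ty":0,"tz":4.5,"rx":0,"ry":0,"rz":0,"jaw":-1},
  {"tx":5.36,"ty":0,"tz":4.5,"rx":0,"ry":0,"rz":0,"jaw":-1},
  {"tx":5.36,"ty":0,"tz":4.5,"rx":0,"ry":0,"rz":0,"jaw":-1},
  {"tx":5.36,"ty":0,"tz":4.5,"rx":0,"ry":0,"rz":0,"jaw":-1},
  {"tx":0,"ty":0,"tz":0,"rx":0,"ry":0,"rz":0,"jaw":-1},
])

```text
time: 7.88
tool_pos: [0.5354, 0.2769, 0.1322]
tool_rot: [0.998, 0.065, -0.001, -0.0]
wrist_force: [-0.5, -0.6, -1.3]
gripper_width: 0.494
gripper_force: 30.0
```

Emit:
drive_tool([
  {"tx":0.9,"ty":0,"tz":0.75,"rx":0,"ry":0,"rz":0,"jaw":-1},
  {"tx":0.9,"ty":0,"tz":0.75,"rx":0,"ry":0,"rz":0,"jaw":-1},
  {"tx":0.9,"ty":0,"tz":0.75,"rx":0,"ry":0,"rz":0,"jaw":-1},
  {"tx":0.9,"ty":0,"tz":0.75,"rx":0,"ry":0,"rz":0,"jaw":-1},
  {"tx":0.9,"ty":0,"tz":0.75,"rx":0,"ry":0,"rz":0,"jaw":-1},
  {"tx":0.9,"ty":0,"tz":0.75,"rx":0,"ry":0,"rz":0,"jaw":-1},
  {"tx":0,"ty":0,"tz":0,"rx":0,"ry":0,"rz":0,"jaw":-1},
  {"tx":0,"ty":0,"tz":0,"rx":0,"ry":0,"rz":0,"jaw":-1},
])

```text
time: 8.55
tool_pos: [0.5395, 0.2778, 0.1303]
tool_rot: [0.998, 0.066, -0.001, -0.0]
wrist_force: [-8.4, -3.5, 9.1]
gripper_width: 0.494
gripper_force: 30.0
```

Emit:
drive_tool([
  {"tx":-0.6,"ty":0,"tz":0.8,"rx":0,"ry":0,"rz":0,"jaw":-1},
  {"tx":-0.6,"ty":0,"tz":0.8,"rx":0,"ry":0,"rz":0,"jaw":-1},
  {"tx":0,"ty":0,"tz":0,"rx":0,"ry":0,"rz":0,"jaw":0.4},
  {"tx":0,"ty":0,"tz":0,"rx":0,"ry":0,"rz":0,"jaw":0.4},
  {"tx":0,"ty":0,"tz":0,"rx":0,"ry":0,"rz":0,"jaw":0.4},
  {"tx":0,"ty":0,"tz":0,"rx":0,"ry":0,"rz":0,"jaw":0.4},
  {"tx":0,"ty":0,"tz":0,"rx":0,"ry":0,"rz":0,"jaw":0.4},
  {"tx":0,"ty":0,"tz":0,"rx":0,"ry":0,"rz":0,"jaw":0.4},
])

```text
time: 9.22
tool_pos: [0.5392, 0.2777, 0.1275]
tool_rot: [0.998, 0.065, -0.0, -0.0]
wrist_force: [0.1, 0.7, 0.4]
gripper_width: 0.7
gripper_force: 0.0
```

Emit:
drive_tool([
  {"tx":0,"ty":0,"tz":-6,"rx":0,"ry":0,"rz":0,"jaw":0.4},
  {"tx":0,"ty":0,"tz":-12,"rx":0,"ry":0,"rz":0,"jaw":0.4},
  {"tx":0,"ty":0,"tz":-18,"rx":0,"ry":0,"rz":0,"jaw":0.4},
  {"tx":0,"ty":0,"tz":-18,"rx":0,"ry":0,"rz":0,"jaw":0.4},
  {"tx":0,"ty":0,"tz":-18,"rx":0,"ry":0,"rz":0,"jaw":0.4},
  {"tx":0,"ty":0,"tz":-18,"rx":0,"ry":0,"rz":0,"jaw":0.4},
  {"tx":0,"ty":0,"tz":0,"rx":0,"ry":0,"rz":0,"jaw":0.4},
  {"tx":0,"ty":0,"tz":0,"rx":0,"ry":0,"rz":0,"jaw":0.4},
])

```text
time: 9.88
tool_pos: [0.5403, 0.2781, 0.2201]
tool_rot: [0.998, 0.065, 0.002, -0.001]
wrist_force: [0.1, -0.2, -1.1]
gripper_width: 0.7
gripper_force: 0.0
```

Run:
```python
from p import *
snap('wrist','w4')
plan([.433,-.1435,.16],-17.3,0)
```

```text
shift(then turn) mm [-160.7  403.8   57.7] 438.0 rot [-1.40e-03 -4.00e-04  4.33e-01] 0.433 | pos [0.5395 0.2778 0.2183] t 9.93 w 0.701 F [-0.1  0.3 -0.9]
```

View pics/w4.png

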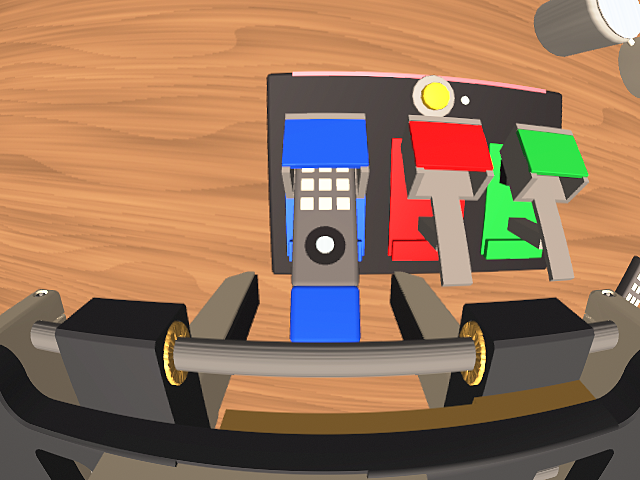

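```bash
python3 p.py .4105 -.1366 .15 -17.3 0
python3 - <<'E'
from wc import *
for i in range(3):eyes.camera('top')
c=snap('top','t4'); print(env.get_obs()['tool_pos'])
E
```

```text
shift(then turn) mm [-182.1  394.1   67.7] 439.0 rot [-1.40e-03 -4.00e-04  4.33e-01] 0.433 | pos [0.5395 0.2778 0.2183] t 9.93 w 0.701 F [-0.1  0.3 -0.9]
[0.5385 0.2774 0.2162]
```

Emit:
drive_tool([
  {"tx":-11.4,"ty":24.6,"tz":0,"rx":0,"ry":0,"rz":0,"jaw":0.4},
  {"tx":-11.4,"ty":24.6,"tz":0,"rx":0,"ry":0,"rz":0,"jaw":0.4},
  {"tx":-11.4,"ty":24.6,"tz":0,"rx":0,"ry":0,"rz":0,"jaw":0.4},
  {"tx":-11.4,"ty":24.6,"tz":0,"rx":0,"ry":0,"rz":0,"jaw":0.4},
  {"tx":-11.4,"ty":24.6,"tz":0,"rx":0,"ry":0,"rz":0,"jaw":0.4},
  {"tx":-11.4,"ty":24.6,"tz":0,"rx":0,"ry":0,"rz":0,"jaw":0.4},
  {"tx":-11.4,"ty":24.6,"tz":0,"rx":0,"ry":0,"rz":0,"jaw":0.4},
  {"tx":-11.4,"ty":24.6,"tz":0,"rx":0,"ry":0,"rz":0,"jaw":0.4},
])

```text
time: 10.8
tool_pos: [0.4735, 0.0695, 0.2166]
tool_rot: [0.998, 0.066, -0.001, -0.0]
wrist_force: [-0.2, -0.8, 0.3]
gripper_width: 0.701
gripper_force: 0.0
```

Emit:
drive_tool([
  {"tx":-11.4,"ty":24.6,"tz":8.4,"rx":0,"ry":0,"rz":0,"jaw":0.4},
  {"tx":-11.4,"ty":24.6,"tz":8.4,"rx":0,"ry":0,"rz":0,"jaw":0.4},
  {"tx":-11.4,"ty":24.6,"tz":8.4,"rx":0,"ry":0,"rz":0,"jaw":0.4},
  {"tx":-11.4,"ty":24.6,"tz":8.4,"rx":0,"ry":0,"rz":0,"jaw":0.4},
  {"tx":-11.4,"ty":24.6,"tz":8.4,"rx":0,"ry":0,"rz":0,"jaw":0.4},
  {"tx":-11.4,"ty":24.6,"tz":8.4,"rx":0,"ry":0,"rz":0,"jaw":0.4},
  {"tx":-11.4,"ty":24.6,"tz":8.4,"rx":0,"ry":0,"rz":0,"jaw":0.4},
  {"tx":-11.4,"ty":24.6,"tz":8.4,"rx":0,"ry":0,"rz":0,"jaw":0.4},
])

```text
time: 11.47
tool_pos: [0.4087, -0.1373, 0.1491]
tool_rot: [0.998, 0.066, -0.001, -0.001]
wrist_force: [0.5, -0.4, -0.4]
gripper_width: 0.698
gripper_force: 0.0
```

Emit:
drive_tool([
  {"tx":0,"ty":0,"tz":0,"rx":0,"ry":0,"rz":0.108,"jaw":0.4},
  {"tx":0,"ty":0,"tz":0,"rx":0,"ry":0,"rz":0.108,"jaw":0.4},
  {"tx":0,"ty":0,"tz":0,"rx":0,"ry":0,"rz":0.108,"jaw":0.4},
  {"tx":0,"ty":0,"tz":0,"rx":0,"ry":0,"rz":0.108,"jaw":0.4},
  {"tx":0,"ty":0,"tz":0,"rx":0,"ry":0.087,"rz":0,"jaw":0.4},
  {"tx":0,"ty":0,"tz":0,"rx":0,"ry":0.087,"rz":0,"jaw":0.4},
  {"tx":0,"ty":0,"tz":0,"rx":0,"ry":0.087,"rz":0,"jaw":0.4},
  {"tx":0,"ty":0,"tz":0,"rx":0,"ry":0.087,"rz":0,"jaw":0.4},
])

```text
time: 12.13
tool_pos: [0.4097, -0.1363, 0.1494]
tool_rot: [0.974, -0.148, 0.172, 0.026]
wrist_force: [-0.0, 0.7, -0.2]
gripper_width: 0.704
gripper_force: 0.0
```

Run:
```python
from p import *
for i in range(3): plan([.4334,-.1437,.0225],-17.3,20); snap('wrist','w5')
```

```text
shift(then turn) mm [-20.1   0.2 127.7] 129.0 rot [-0.001  -0.0006  0.0008] 0.001 | pos [ 0.4097 -0.1363  0.1494] t 12.13 w 0.704 F [-0.   0.7 -0.2]
 shift(then turn) mm [-17.1   0.9 126.1] 127.0 rot [-0.0015 -0.0036  0.0013] 0.004 | pos [ 0.4074 -0.1349  0.1467] t 12.18 w 0.701 F [-1.8  1.3 -3.2]
 shift(then turn) mm [-16.7   0.5 126.9] 128.0 rot [-0.0012  0.0021  0.0003] 0.002 | pos [ 0.4073 -0.1352  0.1475] t 12.23 w 0.698 F [-0.1 -0.3 -0. ]
```

View pics/w5.png

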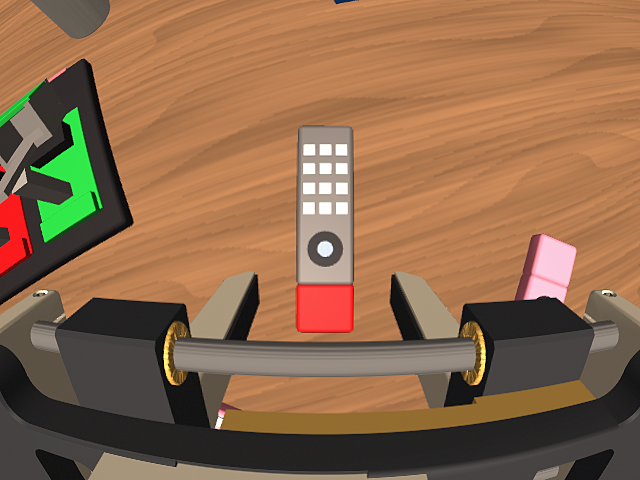

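The red remote is centred and straight between the fingers, spanning (297..354, 126..332).

Emit:
drive_tool([
  {"tx":-5,"ty":0,"tz":18,"rx":0,"ry":0,"rz":0,"jaw":0.4},
  {"tx":-5,"ty":0.5,"tz":18,"rx":0,"ry":0,"rz":0,"jaw":0.4},
  {"tx":-5,"ty":0,"tz":18,"rx":0,"ry":0,"rz":0,"jaw":0.4},
  {"tx":-2.5,"ty":0,"tz":18,"rx":0,"ry":0,"rz":0,"jaw":0.4},
  {"tx":0,"ty":0,"tz":18,"rx":0,"ry":0,"rz":0,"jaw":0.4},
  {"tx":0,"ty":0,"tz":18,"rx":0,"ry":0,"rz":0,"jaw":0.4},
  {"tx":0,"ty":0,"tz":12,"rx":0,"ry":0,"rz":0,"jaw":0.4},
  {"tx":0,"ty":0,"tz":6,"rx":0,"ry":0,"rz":0,"jaw":0.4},
])

```text
time: 12.95
tool_pos: [0.4349, -0.1444, 0.0237]
tool_rot: [0.974, -0.148, 0.168, 0.025]
wrist_force: [-1.1, 0.9, 0.5]
gripper_width: 0.701
gripper_force: 0.0
```

Emit:
drive_tool([
  {"tx":0,"ty":0,"tz":0,"rx":0,"ry":0,"rz":0,"jaw":0.4},
  {"tx":0,"ty":0,"tz":0,"rx":0,"ry":0,"rz":0,"jaw":-1},
  {"tx":0,"ty":0,"tz":0,"rx":0,"ry":0,"rz":0,"jaw":-1},
  {"tx":0,"ty":0,"tz":0,"rx":0,"ry":0,"rz":0,"jaw":-1},
  {"tx":0,"ty":0,"tz":0,"rx":0,"ry":0,"rz":0,"jaw":-1},
  {"tx":0,"ty":0,"tz":0,"rx":0,"ry":0,"rz":0,"jaw":-1},
  {"tx":0,"ty":0,"tz":0,"rx":0,"ry":0,"rz":0,"jaw":-1},
  {"tx":0,"ty":0,"tz":0,"rx":0,"ry":0,"rz":0,"jaw":-1},
])

```text
time: 13.62
tool_pos: [0.4356, -0.1449, 0.0268]
tool_rot: [0.974, -0.148, 0.172, 0.026]
wrist_force: [-3.3, 0.5, 6.3]
gripper_width: 0.493
gripper_force: 30.0
```

Emit:
drive_tool([
  {"tx":8.5,"ty":0,"tz":-23.5,"rx":0,"ry":0,"rz":0,"jaw":-1},
  {"tx":8.5,"ty":0,"tz":-23.5,"rx":0,"ry":0,"rz":0,"jaw":-1},
  {"tx":8.5,"ty":0,"tz":-23.5,"rx":0,"ry":0,"rz":0,"jaw":-1},
  {"tx":8.5,"ty":0,"tz":-23.5,"rx":0,"ry":0,"rz":0,"jaw":-1},
  {"tx":8.5,"ty":0,"tz":-23.5,"rx":0,"ry":0,"rz":0,"jaw":-1},
  {"tx":8.5,"ty":0,"tz":-23.5,"rx":0,"ry":0,"rz":0,"jaw":-1},
  {"tx":8.5,"ty":0,"tz":-23.5,"rx":0,"ry":0,"rz":0,"jaw":-1},
  {"tx":8.5,"ty":0,"tz":-23.5,"rx":0,"ry":0,"rz":0,"jaw":-1},
])

```text
time: 14.28
tool_pos: [0.4343, -0.1445, 0.2266]
tool_rot: [0.974, -0.148, 0.171, 0.026]
wrist_force: [0.4, 0.1, -1.3]
gripper_width: 0.49
gripper_force: 30.0
```

Emit:
drive_tool([
  {"tx":0,"ty":0,"tz":0,"rx":0,"ry":-0.0873,"rz":0,"jaw":-1},
  {"tx":0,"ty":0,"tz":0,"rx":0,"ry":-0.0873,"rz":0,"jaw":-1},
  {"tx":0,"ty":0,"tz":0,"rx":0,"ry":-0.0873,"rz":0,"jaw":-1},
  {"tx":0,"ty":0,"tz":0,"rx":0,"ry":-0.0873,"rz":0,"jaw":-1},
  {"tx":0,"ty":0,"tz":0,"rx":0,"ry":0,"rz":-0.109,"jaw":-1},
  {"tx":0,"ty":0,"tz":0,"rx":0,"ry":0,"rz":-0.109,"jaw":-1},
  {"tx":0,"ty":0,"tz":0,"rx":0,"ry":0,"rz":-0.109,"jaw":-1},
  {"tx":0,"ty":0,"tz":0,"rx":0,"ry":0,"rz":-0.109,"jaw":-1},
])

```text
time: 14.95
tool_pos: [0.4345, -0.1446, 0.225]
tool_rot: [0.998, 0.07, -0.002, -0.001]
wrist_force: [1.3, 0.8, -1.7]
gripper_width: 0.489
gripper_force: 30.0
```

Emit:
drive_tool([
  {"tx":0,"ty":0,"tz":0,"rx":0,"ry":-0.0873,"rz":0,"jaw":-1},
  {"tx":0,"ty":0,"tz":0,"rx":0,"ry":-0.0873,"rz":0,"jaw":-1},
  {"tx":0,"ty":0,"tz":0,"rx":0,"ry":-0.0873,"rz":0,"jaw":-1},
  {"tx":0,"ty":0,"tz":0,"rx":0,"ry":-0.0873,"rz":0,"jaw":-1},
  {"tx":0,"ty":-30,"tz":0,"rx":0,"ry":0,"rz":0,"jaw":-1},
  {"tx":0,"ty":-30,"tz":0,"rx":0,"ry":0,"rz":0,"jaw":-1},
  {"tx":0,"ty":-30,"tz":0,"rx":0,"ry":0,"rz":0,"jaw":-1},
  {"tx":0,"ty":-30,"tz":0,"rx":0,"ry":0,"rz":0,"jaw":-1},
])

```text
time: 15.62
tool_pos: [0.4181, -0.0246, 0.2252]
tool_rot: [0.982, 0.066, -0.175, 0.011]
wrist_force: [0.1, 0.0, -1.1]
gripper_width: 0.491
gripper_force: 30.0
```

```bash
python3 p.py .49 .173 .21 7.7 -20
```

```text
shift(then turn) mm [  97.1 -186.1  -19.2] 211.0 rot [-0.0017  0.0032  0.0008] 0.004 | pos [ 0.4181 -0.0246  0.2252] t 15.62 w 0.491 F [ 0.1  0.  -1.1]
```

Emit:
drive_tool([
  {"tx":12.1,"ty":-23.3,"tz":-2.4,"rx":0,"ry":0,"rz":0,"jaw":-1},
  {"tx":12.1,"ty":-23.3,"tz":-2.4,"rx":0,"ry":0,"rz":0,"jaw":-1},
  {"tx":12.1,"ty":-23.3,"tz":-2.4,"rx":0,"ry":0,"rz":0,"jaw":-1},
  {"tx":12.1,"ty":-23.3,"tz":-2.4,"rx":0,"ry":0,"rz":0,"jaw":-1},
  {"tx":12.1,"ty":-23.3,"tz":-2.4,"rx":0,"ry":0,"rz":0,"jaw":-1},
  {"tx":12.1,"ty":-23.3,"tz":-2.4,"rx":0,"ry":0,"rz":0,"jaw":-1},
  {"tx":12.1,"ty":-23.3,"tz":-2.4,"rx":0,"ry":0,"rz":0,"jaw":-1},
  {"tx":12.1,"ty":-23.3,"tz":-2.4,"rx":0,"ry":0,"rz":0,"jaw":-1},
])

```text
time: 16.28
tool_pos: [0.4902, 0.1732, 0.2105]
tool_rot: [0.982, 0.067, -0.174, 0.011]
wrist_force: [1.9, -0.9, -1.7]
gripper_width: 0.493
gripper_force: 30.0
```

Run:
```python
from wc import *
from p import plan
for i in range(3): eyes.camera('top')
o=[]
for i in range(5):
    o.append(env.get_obs()); c=snap('wrist','w6')
pos=np.mean([a['tool_pos'] for a in o],0); q=R.from_quat([a['tool_rot'] for a in o]).mean()
print(pos,'std',np.std([a['tool_pos'] for a in o],0),q.as_matrix())
P,W,c=walls('w6',pos,q.as_quat())
print('tool lat,f',pos[1]*.9914-pos[0]*.1305,pos[0]*.9914+pos[1]*.1305)
for v in (110,130,150,180,204,232):
    r=P[v,265:390]; d=c['depth'][v,265:390]; ok=(d>0)&(abs(d-np.median(d[40:80]))<.012); y=r[ok]
    us=np.arange(265,390)[ok]; print(v,us.min(),us.max(),'y',y[:,1].min(),y[:,1].max(),'mid xz',np.median(y[:,0]),np.median(y[:,2]))
plan([.5117,.1733,.165],7.75,-20)
```

```text
[0.4899 0.172  0.2106] std [0.     0.0008 0.0003] [[ 0.9302  0.1352 -0.3413]
 [ 0.1273 -0.9908 -0.0455]
 [-0.3443 -0.0011 -0.9389]]
red 1459 n [0.5792 0.0772 0.8115] yaw 7.59 lat [0.0741 0.1364] mid 0.10522286994671202 width 0.06391232065249117 seat f 0.6341911657970117
blue 2052 n [0.6002 0.0818 0.7956] yaw 7.76 lat [0.1735 0.2359] mid 0.2050174025393668 width 0.06463504367510356 seat f 0.6337146478136126
tool lat,f 0.10659305690062625 0.5081606945670369
110 279 370 y -0.02194675394386914 0.023746544764154904 mid xz 0.08739462705658452 0.03740633988412356
130 278 370 y -0.02227546636380976 0.02334004633540026 mid xz 0.07735478569361856 0.03255403181233123
150 278 371 y -0.021667350186927226 0.02356898368274503 mid xz 0.06772455924828122 0.03039308545739619
180 277 371 y -0.02181176953073426 0.023079661057302612 mid xz 0.05382833384861409 0.025319447124177025
204 276 372 y -0.022250019178882575 0.023656338930378957 mid xz 0.04327935340860541 0.020248511166570782
232 276 372 y -0.02195167732187403 0.02326287315849494 mid xz 0.03107133336246673 0.015930767141320024
 shift(then turn) mm [36.2  0.9 35.8] 51.0 rot [-0.0016  0.0016 -0.0008] 0.002 | pos [0.4901 0.1712 0.211 ] t 16.68 w 0.492 F [-0.7 -1.1 -1.3]
```

View pics/w6.png

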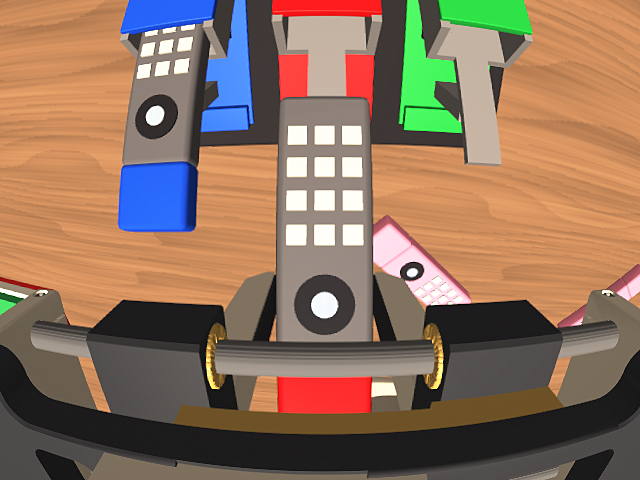

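The red remote is centred on the red pocket: its foot edge is at (281..370,97) and the pocket inner walls are near (285..370,45). The blue one sits home at left.

Emit:
drive_tool([
  {"tx":7.2,"ty":0.2,"tz":7.2,"rx":0,"ry":0,"rz":0,"jaw":-1},
  {"tx":7.2,"ty":0.2,"tz":7.2,"rx":0,"ry":0,"rz":0,"jaw":-1},
  {"tx":7.2,"ty":0.1,"tz":7.2,"rx":0,"ry":0,"rz":0,"jaw":-1},
  {"tx":7.2,"ty":0.1,"tz":7.2,"rx":0,"ry":0,"rz":0,"jaw":-1},
  {"tx":7.4,"ty":0.1,"tz":7,"rx":0,"ry":0,"rz":0,"jaw":-1},
  {"tx":6.6,"ty":0,"tz":2.4,"rx":0,"ry":0,"rz":0,"jaw":-1},
  {"tx":6.6,"ty":0,"tz":2.4,"rx":0,"ry":0,"rz":0,"jaw":-1},
  {"tx":0,"ty":0,"tz":0,"rx":0,"ry":0,"rz":0,"jaw":-1},
])

```text
time: 17.35
tool_pos: [0.5234, 0.1759, 0.1547]
tool_rot: [0.982, 0.066, -0.174, 0.011]
wrist_force: [1.1, 0.2, 0.5]
gripper_width: 0.492
gripper_force: 30.0
```

Emit:
drive_tool([
  {"tx":6,"ty":0,"tz":2.2,"rx":0,"ry":0,"rz":0,"jaw":-1},
  {"tx":6,"ty":0,"tz":2.2,"rx":0,"ry":0,"rz":0,"jaw":-1},
  {"tx":6,"ty":0,"tz":2.2,"rx":0,"ry":0,"rz":0,"jaw":-1},
  {"tx":6,"ty":0,"tz":2.2,"rx":0,"ry":0,"rz":0,"jaw":-1},
  {"tx":6,"ty":0,"tz":2.2,"rx":0,"ry":0,"rz":0,"jaw":-1},
  {"tx":2,"ty":0,"tz":0.7,"rx":0,"ry":0,"rz":0,"jaw":-1},
  {"tx":2,"ty":0,"tz":0.7,"rx":0,"ry":0,"rz":0,"jaw":-1},
  {"tx":0,"ty":0,"tz":0,"rx":0,"ry":0,"rz":0,"jaw":-1},
])

```text
time: 18.02
tool_pos: [0.5508, 0.1797, 0.1326]
tool_rot: [0.983, 0.067, -0.174, 0.011]
wrist_force: [2.6, 0.1, 4.2]
gripper_width: 0.494
gripper_force: 30.0
```

Emit:
drive_tool([
  {"tx":1.6,"ty":0,"tz":-0.3,"rx":0,"ry":0,"rz":0,"jaw":-1},
  {"tx":1.2,"ty":0,"tz":0.4,"rx":0,"ry":0,"rz":0,"jaw":-1},
  {"tx":1.2,"ty":0,"tz":0.4,"rx":0,"ry":0,"rz":0,"jaw":-1},
  {"tx":1.2,"ty":0,"tz":0.4,"rx":0,"ry":0,"rz":0,"jaw":-1},
  {"tx":1.2,"ty":0,"tz":0.4,"rx":0,"ry":0,"rz":0,"jaw":-1},
  {"tx":1,"ty":0,"tz":0.35,"rx":0,"ry":0,"rz":0,"jaw":-1},
  {"tx":0,"ty":0,"tz":0,"rx":0,"ry":0,"rz":0,"jaw":-1},
  {"tx":0,"ty":0,"tz":0,"rx":0,"ry":0,"rz":0,"jaw":-1},
])

```text
time: 18.68
tool_pos: [0.5556, 0.1804, 0.1287]
tool_rot: [0.982, 0.067, -0.175, 0.011]
wrist_force: [-2.6, -0.9, 6.5]
gripper_width: 0.493
gripper_force: 30.0
```

Emit:
drive_tool([
  {"tx":1,"ty":0,"tz":0.35,"rx":0,"ry":0,"rz":0,"jaw":-1},
  {"tx":1,"ty":0,"tz":0.35,"rx":0,"ry":0,"rz":0,"jaw":-1},
  {"tx":0,"ty":0,"tz":0,"rx":0,"ry":0,"rz":0,"jaw":-1},
  {"tx":0,"ty":0,"tz":0,"rx":0,"ry":0,"rz":0,"jaw":0.4},
  {"tx":0,"ty":0,"tz":0,"rx":0,"ry":0,"rz":0,"jaw":0.4},
  {"tx":0,"ty":0,"tz":0,"rx":0,"ry":0,"rz":0,"jaw":0.4},
  {"tx":0,"ty":0,"tz":0,"rx":0,"ry":0,"rz":0,"jaw":0.4},
  {"tx":0,"ty":0,"tz":0,"rx":0,"ry":0,"rz":0,"jaw":0.4},
])

```text
time: 19.35
tool_pos: [0.5576, 0.1806, 0.1265]
tool_rot: [0.982, 0.067, -0.174, 0.011]
wrist_force: [-0.2, 0.3, 0.4]
gripper_width: 0.693
gripper_force: 0.0
```

Emit:
drive_tool([
  {"tx":0,"ty":0,"tz":-6,"rx":0,"ry":0,"rz":0,"jaw":0.4},
  {"tx":0,"ty":0,"tz":-12,"rx":0,"ry":0,"rz":0,"jaw":0.4},
  {"tx":0,"ty":0,"tz":-18,"rx":0,"ry":0,"rz":0,"jaw":0.4},
  {"tx":0,"ty":0,"tz":-18,"rx":0,"ry":0,"rz":0,"jaw":0.4},
  {"tx":0,"ty":0,"tz":-18,"rx":0,"ry":0,"rz":0,"jaw":0.4},
  {"tx":0,"ty":0,"tz":-18,"rx":0,"ry":0,"rz":0,"jaw":0.4},
  {"tx":0,"ty":0,"tz":-18,"rx":0,"ry":0,"rz":0,"jaw":0.4},
  {"tx":0,"ty":0,"tz":0,"rx":0,"ry":0,"rz":0,"jaw":0.4},
])

```text
time: 20.02
tool_pos: [0.5972, 0.1859, 0.2338]
tool_rot: [0.983, 0.067, -0.17, 0.011]
wrist_force: [-0.4, 0.2, 0.7]
gripper_width: 0.7
gripper_force: 0.0
```

Run:
```python
from wc import *
from p import plan
for i in range(3): c=snap('wrist','w7')
s=snap('side','s7')
o=env.get_obs()
im=np.hstack([c['pixels'][40:340,140:540],s['pixels'][250:420,210:410].repeat(2,0).repeat(2,1)[:300]]); cv2.imwrite('pics/w7c.png',im)
# head end centres seen by the top/side/wrist: red & blue head faces on docked remotes
P=wcloud(c); W=R.from_quat(o['tool_rot']).apply(P.reshape(-1,3)).reshape(P.shape)+o['tool_pos']
h=cv2.cvtColor(c['pixels'],cv2.COLOR_BGR2HSV).astype(int);H,S=h[...,0],h[...,1]
for nm,m in dict(red=(H<6)|(H>174),blue=abs(H-112)<12).items():
    F=W[m&(S>170)&(c['depth']>0)]; F=F[(F[:,2]>.12)&(F[:,2]<.2)&(F[:,0]<.56)]
    if len(F)>20: m0,n,F=fit(F); print(nm,len(F),m0,n,F.min(0),F.max(0))
plan([.667,.1925,.12],7.6,0)
```

```text
red 2959 [0.5156 0.174  0.1517] [-0.628  -0.088  -0.7732] [0.4969 0.1501 0.1386] [0.5323 0.1977 0.1636]
blue 1243 [0.5074 0.275  0.1472] [-0.6297 -0.0865 -0.772 ] [0.4872 0.2525 0.139 ] [0.5191 0.2947 0.1619]
 shift(then turn) mm [105.8   2.9  75.5] 130.0 rot [-0.0009  0.3523  0.0026] 0.352 | pos [0.594  0.1854 0.2273] t 20.22 w 0.7 F [ 0.3  0.3 -0.2]
```

View pics/w7c.png

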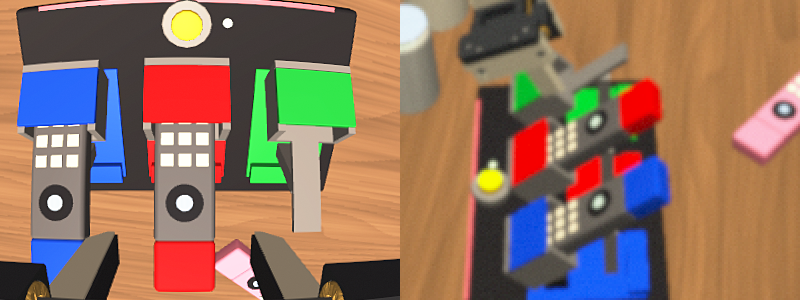

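Both remotes are home and straight in their pockets, in both the wrist and the side view. Next is the button.

Emit:
drive_tool([
  {"tx":0,"ty":0,"tz":0,"rx":0,"ry":0.088,"rz":0,"jaw":-1},
  {"tx":0,"ty":0,"tz":0,"rx":0,"ry":0.088,"rz":0,"jaw":-1},
  {"tx":0,"ty":0,"tz":0,"rx":0,"ry":0.088,"rz":0,"jaw":-1},
  {"tx":0,"ty":0,"tz":0,"rx":0,"ry":0.088,"rz":0,"jaw":-1},
  {"tx":24.5,"ty":0.7,"tz":0,"rx":0,"ry":0,"rz":0,"jaw":-1},
  {"tx":24.5,"ty":0.6,"tz":0,"rx":0,"ry":0,"rz":0,"jaw":-1},
  {"tx":24.5,"ty":0.6,"tz":0,"rx":0,"ry":0,"rz":0,"jaw":-1},
  {"tx":0,"ty":0,"tz":0,"rx":0,"ry":0,"rz":0,"jaw":-1},
])

```text
time: 20.88
tool_pos: [0.6685, 0.1931, 0.2252]
tool_rot: [0.998, 0.067, -0.001, -0.0]
wrist_force: [1.2, 0.2, 0.5]
gripper_width: 0.18
gripper_force: 0.0
```

Emit:
drive_tool([
  {"tx":0,"ty":0,"tz":14,"rx":0,"ry":0,"rz":0,"jaw":-1},
  {"tx":0,"ty":0,"tz":14,"rx":0,"ry":0,"rz":0,"jaw":-1},
  {"tx":0,"ty":0,"tz":14,"rx":0,"ry":0,"rz":0,"jaw":-1},
  {"tx":0,"ty":0,"tz":14,"rx":0,"ry":0,"rz":0,"jaw":-1},
  {"tx":0,"ty":0,"tz":14,"rx":0,"ry":0,"rz":0,"jaw":-1},
  {"tx":0,"ty":0,"tz":14,"rx":0,"ry":0,"rz":0,"jaw":-1},
  {"tx":0,"ty":0,"tz":0,"rx":0,"ry":0,"rz":0,"jaw":-1},
  {"tx":0,"ty":0,"tz":0,"rx":0,"ry":0,"rz":0,"jaw":-1},
])

```text
time: 21.55
tool_pos: [0.6667, 0.1935, 0.1428]
tool_rot: [0.998, 0.067, -0.001, -0.001]
wrist_force: [-1.0, -0.8, 0.7]
gripper_width: 0.004
gripper_force: 0.0
```

Run:
```python
from wc import *
from p import plan
for i in range(4): o=env.get_obs(); c=snap('wrist','w8'); 
P=wcloud(c); h=cv2.cvtColor(c['pixels'],cv2.COLOR_BGR2HSV).astype(int); m=(abs(h[...,0]-28)<5)&(h[...,1]>150)&(h[...,2]>150)&(c['depth']>0)
v,u=np.nonzero(m); Q=P[m]; Q=Q[(abs(Q[:,1])<.03)&(abs(Q[:,0])<.06)]; print('button tool',len(Q),np.median(Q,0) if len(Q) else '',Q.min(0),Q.max(0)); plan([.6664,.193,.075],7.6,0)
```

```text
button tool 915 [-0.0023  0.0006  0.1054] [-0.0155 -0.012  -0.0889] [0.0343 0.0128 0.1159]
 shift(then turn) mm [-2.5  0.7 71.1] 71.0 rot [-0.0016 -0.0035  0.0024] 0.005 | pos [0.6686 0.1938 0.1461] t 21.75 w 0.01 F [-0.1 -0.5 -0.2]
```

View pics/w8.png

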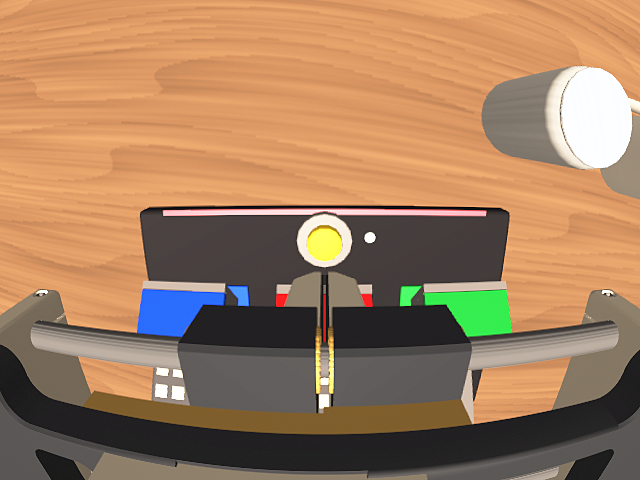

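Emit:
drive_tool([
  {"tx":0,"ty":0.5,"tz":12,"rx":0,"ry":0,"rz":0,"jaw":-1},
  {"tx":0,"ty":0,"tz":12,"rx":0,"ry":0,"rz":0,"jaw":-1},
  {"tx":0,"ty":0,"tz":12,"rx":0,"ry":0,"rz":0,"jaw":-1},
  {"tx":0,"ty":0,"tz":12,"rx":0,"ry":0,"rz":0,"jaw":-1},
  {"tx":0,"ty":0,"tz":12,"rx":0,"ry":0,"rz":0,"jaw":-1},
  {"tx":0,"ty":0,"tz":12,"rx":0,"ry":0,"rz":0,"jaw":-1},
  {"tx":0,"ty":0,"tz":8,"rx":0,"ry":0,"rz":0,"jaw":-1},
  {"tx":0,"ty":0,"tz":0,"rx":0,"ry":0,"rz":0,"jaw":-1},
])

```text
time: 22.42
tool_pos: [0.666, 0.1929, 0.061]
tool_rot: [0.998, 0.067, -0.002, -0.0]
wrist_force: [-1.2, 0.6, -1.2]
gripper_width: 0.004
gripper_force: 0.0
```

Emit:
drive_tool([
  {"tx":0,"ty":0,"tz":2,"rx":0,"ry":0,"rz":0,"jaw":-1},
  {"tx":0,"ty":0,"tz":2,"rx":0,"ry":0,"rz":0,"jaw":-1},
  {"tx":0,"ty":0,"tz":1.5,"rx":0,"ry":0,"rz":0,"jaw":-1},
  {"tx":0,"ty":0,"tz":1,"rx":0,"ry":0,"rz":0,"jaw":-1},
  {"tx":0,"ty":0,"tz":1,"rx":0,"ry":0,"rz":0,"jaw":-1},
  {"tx":0,"ty":0,"tz":1,"rx":0,"ry":0,"rz":0,"jaw":-1},
  {"tx":0,"ty":0,"tz":0,"rx":0,"ry":0,"rz":0,"jaw":-1},
  {"tx":0,"ty":0,"tz":0,"rx":0,"ry":0,"rz":0,"jaw":-1},
])

```text
time: 23.08
tool_pos: [0.6685, 0.1934, 0.0567]
tool_rot: [0.998, 0.067, 0.001, -0.001]
wrist_force: [1.5, 0.1, 2.8]
gripper_width: 0.005
gripper_force: 1.4
```

Contact has begun at about 3 N, so I press on until the force rises past the stop.

Emit:
drive_tool([
  {"tx":0,"ty":0,"tz":1,"rx":0,"ry":0,"rz":0,"jaw":-1},
  {"tx":0,"ty":0,"tz":1,"rx":0,"ry":0,"rz":0,"jaw":-1},
  {"tx":0,"ty":0,"tz":1,"rx":0,"ry":0,"rz":0,"jaw":-1},
  {"tx":0,"ty":0,"tz":0.5,"rx":0,"ry":0,"rz":0,"jaw":-1},
  {"tx":0,"ty":0,"tz":0.5,"rx":0,"ry":0,"rz":0,"jaw":-1},
  {"tx":0,"ty":0,"tz":0,"rx":0,"ry":0,"rz":0,"jaw":-1},
  {"tx":0,"ty":0,"tz":0,"rx":0,"ry":0,"rz":0,"jaw":-1},
  {"tx":0,"ty":0,"tz":0,"rx":0,"ry":0,"rz":0,"jaw":-1},
])

```text
time: 23.75
tool_pos: [0.6685, 0.1935, 0.0533]
tool_rot: [0.998, 0.067, 0.001, -0.001]
wrist_force: [-0.6, 0.4, 9.9]
gripper_width: 0.005
gripper_force: 4.7
```

Emit:
drive_tool([
  {"tx":0,"ty":0,"tz":0.5,"rx":0,"ry":0,"rz":0,"jaw":-1},
  {"tx":0,"ty":0,"tz":0.5,"rx":0,"ry":0,"rz":0,"jaw":-1},
  {"tx":0,"ty":0,"tz":0,"rx":0,"ry":0,"rz":0,"jaw":-1},
  {"tx":0,"ty":0,"tz":0,"rx":0,"ry":0,"rz":0,"jaw":-1},
  {"tx":0,"ty":0,"tz":0,"rx":0,"ry":0,"rz":0,"jaw":-1},
  {"tx":0,"ty":0,"tz":0,"rx":0,"ry":0,"rz":0,"jaw":-1},
  {"tx":0,"ty":0,"tz":0,"rx":0,"ry":0,"rz":0,"jaw":-1},
  {"tx":0,"ty":0,"tz":0,"rx":0,"ry":0,"rz":0,"jaw":-1},
])

```text
time: 24.42
tool_pos: [0.6686, 0.1935, 0.0532]
tool_rot: [0.998, 0.068, 0.001, -0.001]
wrist_force: [-4.0, -0.8, 15.2]
gripper_width: 0.007
gripper_force: 7.4
```

The force now rises steeply with no further travel, so the button is at its stop. Retreat.

Emit:
drive_tool([
  {"tx":0,"ty":0,"tz":-5,"rx":0,"ry":0,"rz":0,"jaw":-1},
  {"tx":0,"ty":0,"tz":-15,"rx":0,"ry":0,"rz":0,"jaw":-1},
  {"tx":0,"ty":0,"tz":-25,"rx":0,"ry":0,"rz":0,"jaw":-1},
  {"tx":0,"ty":0,"tz":-30,"rx":0,"ry":0,"rz":0,"jaw":-1},
  {"tx":0,"ty":0,"tz":-30,"rx":0,"ry":0,"rz":0,"jaw":-1},
  {"tx":0,"ty":0,"tz":-30,"rx":0,"ry":0,"rz":0,"jaw":-1},
  {"tx":0,"ty":0,"tz":-30,"rx":0,"ry":0,"rz":0,"jaw":-1},
  {"tx":0,"ty":0,"tz":-20,"rx":0,"ry":0,"rz":0,"jaw":-1},
])

```text
time: 25.08
tool_pos: [0.6678, 0.1931, 0.2399]
tool_rot: [0.998, 0.067, 0.002, -0.001]
wrist_force: [0.9, -0.5, 1.4]
gripper_width: 0.007
gripper_force: 0.0
```

Emit:
drive_tool([
  {"tx":0,"ty":0,"tz":0,"rx":0,"ry":0,"rz":0,"jaw":-1},
  {"tx":0,"ty":0,"tz":0,"rx":0,"ry":0,"rz":0,"jaw":-1},
  {"tx":0,"ty":0,"tz":0,"rx":0,"ry":0,"rz":0,"jaw":-1},
  {"tx":0,"ty":0,"tz":0,"rx":0,"ry":0,"rz":0,"jaw":-1},
  {"tx":0,"ty":0,"tz":0,"rx":0,"ry":0,"rz":0,"jaw":-1},
  {"tx":0,"ty":0,"tz":0,"rx":0,"ry":0,"rz":0,"jaw":-1},
  {"tx":0,"ty":0,"tz":0,"rx":0,"ry":0,"rz":0,"jaw":-1},
  {"tx":0,"ty":0,"tz":0,"rx":0,"ry":0,"rz":0,"jaw":-1},
])

```text
time: 25.75
tool_pos: [0.6675, 0.193, 0.2354]
tool_rot: [0.998, 0.067, 0.0, -0.001]
wrist_force: [0.2, 0.3, -0.8]
gripper_width: 0.008
gripper_force: 0.0
```

```bash
python3 -c "
from h import *
print(order.close_job())"
```

```text
the job is handed in; nothing more can be done
None
```

I docked both remotes in their own colours, pressed the charge button to its stop and backed the arm off, then handed in at about 26 s; no verdict came back, and I did not take a picture after the press.

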